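Fit the nozzles to the blow-off bar and wind it into its working position

ROBOT

A 7-joint arm with a two-finger parallel gripper is mounted at the origin on the work surface. World frame = base frame: x ahead of the robot, y to its left, z up, the work surface at z = 0. Lengths are in m, angles in degrees, forces in N, time in s.
With the tool pointing down it reaches from about 0.425 to 0.875 m from the base axis. Payload 4.7 kg.
Tool frame: the origin (TCP) lies at the very end of the fingers, on their centre line; the grasp point (between the pads) lies 19 mm behind it; z points along the fingers, y is the line along which they close (so a half turn about z gives the same grasp; the last joint's range is limited). The gripper opens to 87 mm and grips with 3 to 60 N. Pads are 19 mm wide; open, the fingers measure 117 mm over their backs; the gripper's body (75 mm by 190 mm) begins 51 mm behind the grasp point.
Start: joints at [74.662, 18.392, -4.016, 83.108, 1.295, 78.541, -3.26], TCP at [0.181, -0.624, 0.223] pointing down, gripper open.
Joint ranges: [-163.93, 163.93], [-17.29, 119.83], [-79.2, 71.16], [3.27, 140.29], [-89.18, 269.18], [5.43, 117.66], [-154.24, 154.24]. Speed limits (degrees/s): [147.25, 147.25, 180, 180, 180, 180, 180].

INTERFACE

Orientations are given as [roll, pitch, yaw] about the fixed x, y, z axes, in that order (R = Rz(yaw) Ry(pitch) Rx(roll)).
In Python, from cell import telemetry, cams, env gives the robot as it stands.
- The arm moves only by the tool arm_command, never from a script. Its argument "series" is text: rows parted by semicolons, each of 5 numbers parted by spaces: the shift along the tool's x, y, z in mm, then the turn about the tool's z in rad, then the closure in counts, from 0 (fully open) to 255 (shut). A call has 1 to 20 rows; each row shifts and turns the commanded pose from where the row before left it, along the tool's axes as they then stand; what a row does not reach is not made up. A row lasts 1/12 s, in which the tool goes at most 41.7 mm and 7.16 degrees, less where a joint would pass 70% of its speed; a pose out of reach is approached as far as the arm can. A call is refused whole if a number of a shift passes 41.7 or a number of a turn 0.125, either way. A call with a gripper value outside its range is refused whole. The fingers move at their own pace and stop on an object; "squeeze" is the grip in N (left out, the last holds). Time passes only in rows, so rows that do not move let the fingers close. It gives the time, the measured TCP pose, the force, the opening and the grip force at its end, in the units of the state.
- telemetry.get_obs(): the state, without advancing time (a new reading comes with each control period).
- cams.read_camera(name): name is "side" or "top"; returns the picture (400x640x3 uint8, blue, green, red); there is no depth.
- cams.calibration(name): a dict with "K" (3x3 intrinsics, pixels), "origin" and "rotation" of the camera in the world. Camera axes: x right, y down, z forward; pixel columns grow to the right and rows downward; lengths in m; the calibration is good to about 2 mm. A picture is of the moment at which its call begins. calibration takes no time and is no camera call.
- env.sign_off(): hands the job in; it is judged then, once.
The state is a dict: "time_s": time; "qpos": joint angles; "joint_velocities": joint speeds; "effort": joint torques, N m; "tool_pos": TCP position; "tool_rot": TCP orientation; "force": force on the tool from outside, world axes, zero at the start; "wrist_torque": the same for the moment, N m; "grip_width": finger opening in m; "grasp_force": force on a finger pad.
Only numpy, scipy, OpenCV 4.12 (cv2) and the standard library are available. Lean on these libraries where they do the work, as an engineer would, in place of code of your own. Each camera call takes 0.05 s, during which the arm holds its last target. There are 200 camera calls.

TASK

Get the air blow-off rig ready: with the handwheel wind its bar until the spigots stand upright, then press every steel nozzle on the bench firmly onto a tapered spigot of its own, fully home against the collar, so that friction alone holds it (spare spigots stay bare). Then wind the bar over, away from you, by two full turns of the handwheel to 120 degrees, with all nozzles still firmly on, and only then throw the locking lever fully over, away from you; leave the mouse, screwdriver and jar alone.

Things in the scene. Friction and masses are not known exactly. Their poses are not given: they have to be found in the camera images.
- bar (a joint): square aluminium bar, 28 mm, on two end pillars, carrying five tapered spigots 48 mm apart, their collar faces 6 mm above it. Value in rad: 0 = spigots straight up, positive = leaned over away from the robot, 2.094 (120 degrees) = pointing away and 30 degrees below level. Worm-driven: it turns only with the handwheel and stays put when let go
- wheel (a joint): dark steel handwheel, 124 mm across, lying level on a gearbox at the rig's right-hand (-y) end. Value in rad, grows clockwise seen from above; 6 rad of wheel turn the bar by 1 rad: 0 = bar upright, 12.57 (two turns clockwise from upright) = bar at 120 degrees. No click or stop there (stops at -2.1 and 15). Takes 2 to 3 N at the crank handle
- wheel_centre (a point): point on the wheel's vertical axis, level with the crank_grip point. Its z axis is up; its x axis points squarely across the bar, away from the robot; its y axis runs along the bar, to the robot's left
- crank_grip (a point): upright black crank handle on the wheel, 18 mm thick, 45 mm tall, 48 mm from the wheel's axis; it spins freely on its pin, so a gripper can carry it round the circle without turning itself. This point lies on its axis, 25 mm above its foot, 20 mm below its top; the wheel's top face lies 27 mm below it
- lock (a joint): locking lever on a block at the rig's left-hand (+y) end: steel rod with a black ball, 80 mm from pivot to ball centre. Value in rad: 0 = leaning 0.5 rad towards the robot (unlocked), 1.0 = leaning 0.5 rad away (locked, end stop). Stays where left; moves with about 1 N at the ball, which travels 77 mm along the x axis of wheel_centre
- lock_tip (a point): centre of the lever's black ball, 26 mm across
- spigot0 (a point): brass slit cone 0 of 0 (wheel end, right) to 4 (lever end, left), 31 mm long, 19 mm thick at the foot, 9 mm at its blunt nose. This point: on its axis at the foot, on the face of the 27 mm collar where a nozzle's mouth lands; z points to the nose. A nozzle slides on freely, binds 10 mm short of home, and needs 11 to 20 N from there; unpressed it sits 5 to 10 mm high and may drop off later
- spigot1 (a point): brass slit cone 1 of 0 (wheel end, right) to 4 (lever end, left), 31 mm long, 19 mm thick at the foot, 9 mm at its blunt nose. This point: on its axis at the foot, on the face of the 27 mm collar where a nozzle's mouth lands; z points to the nose. A nozzle slides on freely, binds 10 mm short of home, and needs 11 to 20 N from there; unpressed it sits 5 to 10 mm high and may drop off later
- spigot2 (a point): brass slit cone 2 of 0 (wheel end, right) to 4 (lever end, left), 31 mm long, 19 mm thick at the foot, 9 mm at its blunt nose. This point: on its axis at the foot, on the face of the 27 mm collar where a nozzle's mouth lands; z points to the nose. A nozzle slides on freely, binds 10 mm short of home, and needs 11 to 20 N from there; unpressed it sits 5 to 10 mm high and may drop off later
- spigot3 (a point): brass slit cone 3 of 0 (wheel end, right) to 4 (lever end, left), 31 mm long, 19 mm thick at the foot, 9 mm at its blunt nose. This point: on its axis at the foot, on the face of the 27 mm collar where a nozzle's mouth lands; z points to the nose. A nozzle slides on freely, binds 10 mm short of home, and needs 11 to 20 N from there; unpressed it sits 5 to 10 mm high and may drop off later
- spigot4 (a point): brass slit cone 4 of 0 (wheel end, right) to 4 (lever end, left), 31 mm long, 19 mm thick at the foot, 9 mm at its blunt nose. This point: on its axis at the foot, on the face of the 27 mm collar where a nozzle's mouth lands; z points to the nose. A nozzle slides on freely, binds 10 mm short of home, and needs 11 to 20 N from there; unpressed it sits 5 to 10 mm high and may drop off later
- nozzle0_mid (a point): round steel air nozzle, 50 mm tall, 31 mm thick, 0.1 to 0.18 kg, standing on its mouth, which has a foot flange 42 mm wide and 6 mm high; the upper 14 mm taper to a flat top 18 mm across. May be absent. This point is its centre, 25 mm above the mouth; z points from mouth to top. Tapered blind bore, 18 mm wide at the mouth. Fully home, this point lies 25 mm from the spigot's point, along its axis
- nozzle1_mid (a point): round steel air nozzle, 50 mm tall, 31 mm thick, 0.1 to 0.18 kg, standing on its mouth, which has a foot flange 42 mm wide and 6 mm high; the upper 14 mm taper to a flat top 18 mm across. May be absent. This point is its centre, 25 mm above the mouth; z points from mouth to top. Tapered blind bore, 18 mm wide at the mouth. Fully home, this point lies 25 mm from the spigot's point, along its axis
- nozzle2_mid (a point): round steel air nozzle, 50 mm tall, 31 mm thick, 0.1 to 0.18 kg, standing on its mouth, which has a foot flange 42 mm wide and 6 mm high; the upper 14 mm taper to a flat top 18 mm across. May be absent. This point is its centre, 25 mm above the mouth; z points from mouth to top. Tapered blind bore, 18 mm wide at the mouth. Fully home, this point lies 25 mm from the spigot's point, along its axis
- nozzle3_mid (a point): round steel air nozzle, 50 mm tall, 31 mm thick, 0.1 to 0.18 kg, standing on its mouth, which has a foot flange 42 mm wide and 6 mm high; the upper 14 mm taper to a flat top 18 mm across. May be absent. This point is its centre, 25 mm above the mouth; z points from mouth to top. Tapered blind bore, 18 mm wide at the mouth. Fully home, this point lies 25 mm from the spigot's point, along its axis
- nozzle4_mid (a point): round steel air nozzle, 50 mm tall, 31 mm thick, 0.1 to 0.18 kg, standing on its mouth, which has a foot flange 42 mm wide and 6 mm high; the upper 14 mm taper to a flat top 18 mm across. May be absent. This point is its centre, 25 mm above the mouth; z points from mouth to top. Tapered blind bore, 18 mm wide at the mouth. Fully home, this point lies 25 mm from the spigot's point, along its axis
- mouse: blue computer mouse, 100 x 60 mm, 34 mm high, origin at its underside; bystander
- driver: screwdriver with green handle lying on the bench; bystander
- jar: small clear jar, 52 mm wide, 70 mm high, origin at its underside; bystander
Not all that is in view belongs to the job. What is shaped like the part that bears nozzle3_mid but red is not meant.

How it is judged (in metres and radians):
On the way, in this order (a step that is already met when the one before it is completed fails the run):
1. the bar is wound upright (value of joint bar between -0.09 and 0.09 rad), for 0.2 s.
2. with the bar upright, every nozzle is pressed fully home on a spigot and let go (value of joint bar between -0.13 and 0.13 rad and ((distance between nozzle0_mid and spigot0 below 0.0285 m and angle between the z axis of nozzle0_mid and the z axis of spigot0, either way round below 0.08 rad) or (distance between nozzle0_mid and spigot1 below 0.0285 m and angle between the z axis of nozzle0_mid and the z axis of spigot1, either way round below 0.08 rad) or (distance between nozzle0_mid and spigot2 below 0.0285 m and angle between the z axis of nozzle0_mid and the z axis of spigot2, either way round below 0.08 rad) or (distance between nozzle0_mid and spigot3 below 0.0285 m and angle between the z axis of nozzle0_mid and the z axis of spigot3, either way round below 0.08 rad) or (distance between nozzle0_mid and spigot4 below 0.0285 m and angle between the z axis of nozzle0_mid and the z axis of spigot4, either way round below 0.08 rad)) and ((distance between nozzle1_mid and spigot0 below 0.0285 m and angle between the z axis of nozzle1_mid and the z axis of spigot0, either way round below 0.08 rad) or (distance between nozzle1_mid and spigot1 below 0.0285 m and angle between the z axis of nozzle1_mid and the z axis of spigot1, either way round below 0.08 rad) or (distance between nozzle1_mid and spigot2 below 0.0285 m and angle between the z axis of nozzle1_mid and the z axis of spigot2, either way round below 0.08 rad) or (distance between nozzle1_mid and spigot3 below 0.0285 m and angle between the z axis of nozzle1_mid and the z axis of spigot3, either way round below 0.08 rad) or (distance between nozzle1_mid and spigot4 below 0.0285 m and angle between the z axis of nozzle1_mid and the z axis of spigot4, either way round below 0.08 rad)) and ((distance between nozzle2_mid and spigot0 below 0.0285 m and angle between the z axis of nozzle2_mid and the z axis of spigot0, either way round below 0.08 rad) or (distance between nozzle2_mid and spigot1 below 0.0285 m and angle between the z axis of nozzle2_mid and the z axis of spigot1, either way round below 0.08 rad) or (distance between nozzle2_mid and spigot2 below 0.0285 m and angle between the z axis of nozzle2_mid and the z axis of spigot2, either way round below 0.08 rad) or (distance between nozzle2_mid and spigot3 below 0.0285 m and angle between the z axis of nozzle2_mid and the z axis of spigot3, either way round below 0.08 rad) or (distance between nozzle2_mid and spigot4 below 0.0285 m and angle between the z axis of nozzle2_mid and the z axis of spigot4, either way round below 0.08 rad)) and ((distance between nozzle3_mid and spigot0 below 0.0285 m and angle between the z axis of nozzle3_mid and the z axis of spigot0, either way round below 0.08 rad) or (distance between nozzle3_mid and spigot1 below 0.0285 m and angle between the z axis of nozzle3_mid and the z axis of spigot1, either way round below 0.08 rad) or (distance between nozzle3_mid and spigot2 below 0.0285 m and angle between the z axis of nozzle3_mid and the z axis of spigot2, either way round below 0.08 rad) or (distance between nozzle3_mid and spigot3 below 0.0285 m and angle between the z axis of nozzle3_mid and the z axis of spigot3, either way round below 0.08 rad) or (distance between nozzle3_mid and spigot4 below 0.0285 m and angle between the z axis of nozzle3_mid and the z axis of spigot4, either way round below 0.08 rad)) and ((distance between nozzle4_mid and spigot0 below 0.0285 m and angle between the z axis of nozzle4_mid and the z axis of spigot0, either way round below 0.08 rad) or (distance between nozzle4_mid and spigot1 below 0.0285 m and angle between the z axis of nozzle4_mid and the z axis of spigot1, either way round below 0.08 rad) or (distance between nozzle4_mid and spigot2 below 0.0285 m and angle between the z axis of nozzle4_mid and the z axis of spigot2, either way round below 0.08 rad) or (distance between nozzle4_mid and spigot3 below 0.0285 m and angle between the z axis of nozzle4_mid and the z axis of spigot3, either way round below 0.08 rad) or (distance between nozzle4_mid and spigot4 below 0.0285 m and angle between the z axis of nozzle4_mid and the z axis of spigot4, either way round below 0.08 rad)) and contact force between the fingers and nozzle0 below 0.3 N and contact force between the fingers and nozzle1 below 0.3 N and contact force between the fingers and nozzle2 below 0.3 N and contact force between the fingers and nozzle3 below 0.3 N and contact force between the fingers and nozzle4 below 0.3 N), for 0.3 s.
3. the bar is wound over to 120 degrees with every nozzle still home (value of joint bar between 2.004 and 2.184 rad and ((distance between nozzle0_mid and spigot0 below 0.0285 m and angle between the z axis of nozzle0_mid and the z axis of spigot0, either way round below 0.08 rad) or (distance between nozzle0_mid and spigot1 below 0.0285 m and angle between the z axis of nozzle0_mid and the z axis of spigot1, either way round below 0.08 rad) or (distance between nozzle0_mid and spigot2 below 0.0285 m and angle between the z axis of nozzle0_mid and the z axis of spigot2, either way round below 0.08 rad) or (distance between nozzle0_mid and spigot3 below 0.0285 m and angle between the z axis of nozzle0_mid and the z axis of spigot3, either way round below 0.08 rad) or (distance between nozzle0_mid and spigot4 below 0.0285 m and angle between the z axis of nozzle0_mid and the z axis of spigot4, either way round below 0.08 rad)) and ((distance between nozzle1_mid and spigot0 below 0.0285 m and angle between the z axis of nozzle1_mid and the z axis of spigot0, either way round below 0.08 rad) or (distance between nozzle1_mid and spigot1 below 0.0285 m and angle between the z axis of nozzle1_mid and the z axis of spigot1, either way round below 0.08 rad) or (distance between nozzle1_mid and spigot2 below 0.0285 m and angle between the z axis of nozzle1_mid and the z axis of spigot2, either way round below 0.08 rad) or (distance between nozzle1_mid and spigot3 below 0.0285 m and angle between the z axis of nozzle1_mid and the z axis of spigot3, either way round below 0.08 rad) or (distance between nozzle1_mid and spigot4 below 0.0285 m and angle between the z axis of nozzle1_mid and the z axis of spigot4, either way round below 0.08 rad)) and ((distance between nozzle2_mid and spigot0 below 0.0285 m and angle between the z axis of nozzle2_mid and the z axis of spigot0, either way round below 0.08 rad) or (distance between nozzle2_mid and spigot1 below 0.0285 m and angle between the z axis of nozzle2_mid and the z axis of spigot1, either way round below 0.08 rad) or (distance between nozzle2_mid and spigot2 below 0.0285 m and angle between the z axis of nozzle2_mid and the z axis of spigot2, either way round below 0.08 rad) or (distance between nozzle2_mid and spigot3 below 0.0285 m and angle between the z axis of nozzle2_mid and the z axis of spigot3, either way round below 0.08 rad) or (distance between nozzle2_mid and spigot4 below 0.0285 m and angle between the z axis of nozzle2_mid and the z axis of spigot4, either way round below 0.08 rad)) and ((distance between nozzle3_mid and spigot0 below 0.0285 m and angle between the z axis of nozzle3_mid and the z axis of spigot0, either way round below 0.08 rad) or (distance between nozzle3_mid and spigot1 below 0.0285 m and angle between the z axis of nozzle3_mid and the z axis of spigot1, either way round below 0.08 rad) or (distance between nozzle3_mid and spigot2 below 0.0285 m and angle between the z axis of nozzle3_mid and the z axis of spigot2, either way round below 0.08 rad) or (distance between nozzle3_mid and spigot3 below 0.0285 m and angle between the z axis of nozzle3_mid and the z axis of spigot3, either way round below 0.08 rad) or (distance between nozzle3_mid and spigot4 below 0.0285 m and angle between the z axis of nozzle3_mid and the z axis of spigot4, either way round below 0.08 rad)) and ((distance between nozzle4_mid and spigot0 below 0.0285 m and angle between the z axis of nozzle4_mid and the z axis of spigot0, either way round below 0.08 rad) or (distance between nozzle4_mid and spigot1 below 0.0285 m and angle between the z axis of nozzle4_mid and the z axis of spigot1, either way round below 0.08 rad) or (distance between nozzle4_mid and spigot2 below 0.0285 m and angle between the z axis of nozzle4_mid and the z axis of spigot2, either way round below 0.08 rad) or (distance between nozzle4_mid and spigot3 below 0.0285 m and angle between the z axis of nozzle4_mid and the z axis of spigot3, either way round below 0.08 rad) or (distance between nozzle4_mid and spigot4 below 0.0285 m and angle between the z axis of nozzle4_mid and the z axis of spigot4, either way round below 0.08 rad))), for 0.2 s.
4. the locking lever is thrown over (value of joint lock above 0.85 rad), for 0.2 s.
At the end, for the whole second after the job is handed in: The bar stands at 120 degrees (within 5 degrees) and is still, every nozzle present sits on a spigot within 3.5 mm of fully home and in line with it (within 0.08 rad), untouched, and the locking lever is over beyond 0.85 of 1.0 rad (all of step 3 and contact force between the fingers and nozzle0 below 0.3 N and contact force between the fingers and nozzle1 below 0.3 N and contact force between the fingers and nozzle2 below 0.3 N and contact force between the fingers and nozzle3 below 0.3 N and contact force between the fingers and nozzle4 below 0.3 N and value of joint lock above 0.85 rad and velocity of joint bar between -0.02 and 0.02 rad/s).
It fails at once if the mouse is pushed aside by more than 3 cm (distance of mouse from where it was at the start of the episode above 0.03 m).
It fails at once if the driver is pushed aside by more than 3 cm (distance of driver from where it was at the start of the episode above 0.03 m).
It fails at once if the jar is pushed aside by more than 3 cm (distance of jar from where it was at the start of the episode above 0.03 m).
Of nozzle0, nozzle1, nozzle2, nozzle3, nozzle4 only 3 to 5 are there at a start; the rules pass over those that are not, and their reading is None.
At some moment in a run one of nozzle0, nozzle1, nozzle2, nozzle3, nozzle4 may be knocked a few centimetres aside while the robot is not near it.
It also fails if it takes over 210 s, if anything falls off the work surface, if the arm or the gripper's body presses on something with over 40 N, if the wrist force passes 120 N, or if a joint passes its speed limit or range.

## Working session

There is one attempt and no reset: what is moved stays moved. The work goes in short steps, Python scripts to look and compute and a tool call to move; the robot and the scene stay as the last step left them, time stands still between calls to the robot, and variables do not carry over. Pictures are saved under pics/ and viewed, at most 18 in all, crops included, and the job is handed in when it is done.

Besides the shell and the picture viewer there is one more tool, called after "Request:" as name(argument=value, ...), one argument or row to a line, values as JSON. arm_command: Moves the arm, as the interface text tells. Its arguments: {"type":"object","properties":{"series":{"type":"string"},"squeeze":{"type":"number"}},"required":["series"]}

```bash
ls; mkdir -p pics
python3 - <<'E'
from cell import telemetry,cams,env
import cv2
for n in("side","top"):
    cv2.imwrite(f"pics/{n}0.png",cams.read_camera(n)); c=cams.calibration(n); print(n,c)
o=telemetry.get_obs();print(o)
E
```

```text
pics
side {'K': array([[504.38259044,   0.        , 312.79342863],
       [  0.        , 504.38259044, 196.1496605 ],
       [  0.        ,   0.        ,   1.        ]]), 'origin': array([0.01140937, 1.01867089, 0.79652874]), 'rotation': array([-121.04158314,   -1.03278252, -154.24855414])}
top {'K': array([[361.22562621,   0.        , 320.90410868],
       [  0.        , 361.22562621, 198.87565639],
       [  0.        ,   0.        ,   1.        ]]), 'origin': array([ 0.32442812, -0.01393782,  1.31240686]), 'rotation': array([-171.55134342,   -0.23287593,  -89.46731596])}
{'time_s': 0.1, 'qpos': array([74.66072598, 18.43487865, -4.01631779, 83.16916021,  1.2947664 ,
       78.53855523, -3.26031396]), 'joint_velocities': array([ 0.11513023, -0.04358678,  0.00796452, -0.17870378,  0.0349209 ,
       -0.04886974,  0.00215249]), 'effort': array([ 4.51347614e-04, -4.92570233e+01, -4.05360293e-01, -3.13399422e+01,
       -6.41269516e-02,  3.94213933e-02,  5.66300696e-05]), 'tool_pos': array([ 0.18059428, -0.62389687,  0.22155928]), 'tool_rot': array([-1.79902627e+02,  4.91839873e-03,  1.61492860e+01]), 'force': array([ 0.69749489,  0.34110876, -0.02552294]), 'wrist_torque': array([ 0.01711593,  0.00266253, -0.02742336]), 'grasp_force': 0.0, 'grip_width': 0.08667355556523135}
```

View pics/side0.png

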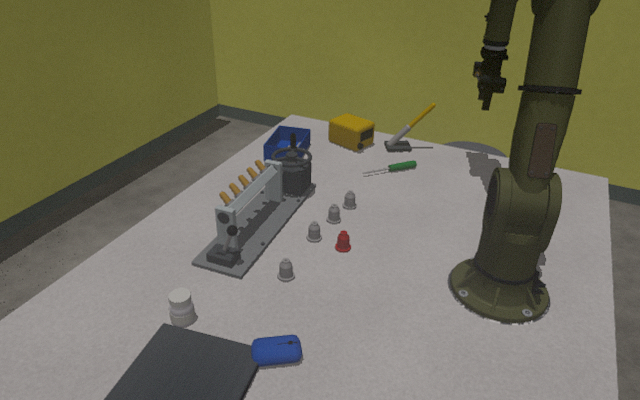

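View pics/top0.png

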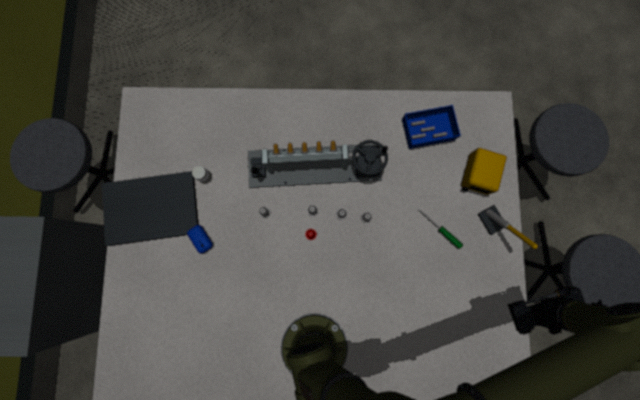

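Run:
```python
import cv2
t=cv2.imread("pics/top0.png");s=cv2.imread("pics/side0.png")
g=lambda a:cv2.convertScaleAbs(a,alpha=1.6,beta=10)
cv2.imwrite("pics/topc.png",cv2.resize(g(t[130:250,240:400]),(800,600),interpolation=cv2.INTER_CUBIC))
cv2.imwrite("pics/sidec.png",cv2.resize(g(s[125:275,190:370]),(720,600),interpolation=cv2.INTER_CUBIC))
```

```text
(no output)
```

View pics/topc.png

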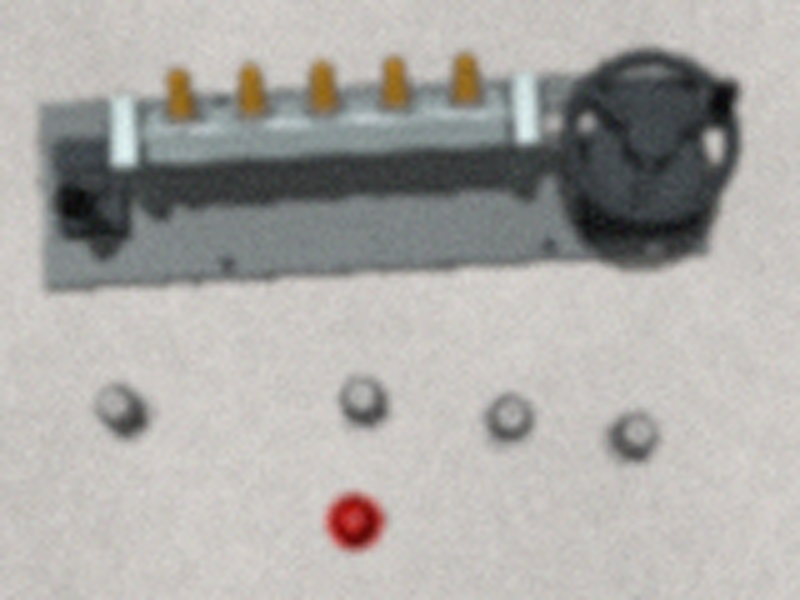

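View pics/sidec.png

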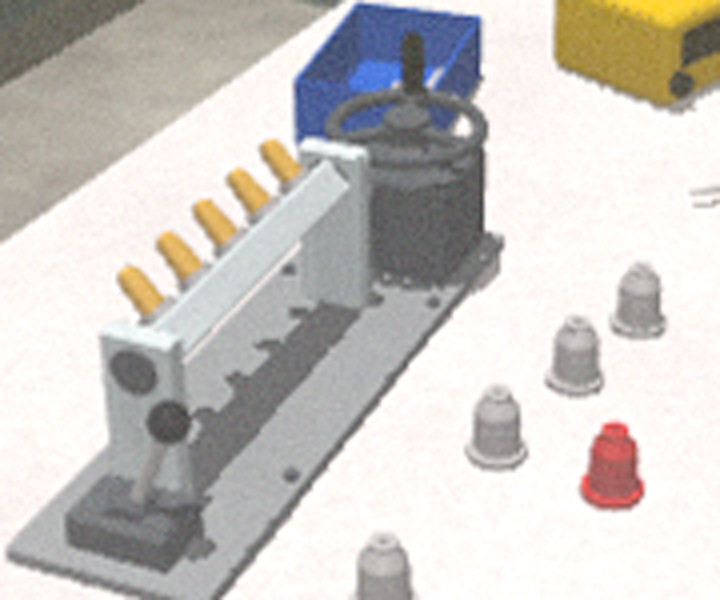

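```bash
cat > h.py <<'E'
from cell import telemetry,cams,env
import cv2,numpy as np
from scipy.spatial.transform import Rotation as Ro
C={n:cams.calibration(n) for n in("side","top")}
def ray(n,u):
    c=C[n];R=Ro.from_euler('xyz',c['rotation'],degrees=True).as_matrix()
    d=R@np.linalg.inv(c['K'])@np.array([u[0],u[1],1.]);return np.array(c['origin']),d/np.linalg.norm(d)
def onz(n,u,z):
    o,d=ray(n,u);return o+d*(z-o[2])/d[2]
def tri(ut,us):
    (a,d),(b,e)=ray('top',ut),ray('side',us)
    s,t=np.linalg.lstsq(np.c_[d,-e],b-a,rcond=None)[0]
    p,q=a+s*d,b+t*e;return (p+q)/2,np.linalg.norm(p-q)
def proj(n,P):
    c=C[n];R=Ro.from_euler('xyz',c['rotation'],degrees=True).as_matrix()
    v=c['K']@(R.T@(np.array(P)-c['origin']));return v[:2]/v[2]
E
python3 - <<'E'
from h import *
np.set_printoptions(precision=4,suppress=True)
T=lambda p:np.array(p)/5+[240,130]-.4
S=lambda p:np.array(p)/4+[190,125]-.4
def go(n,t,s):
    for a,b in zip(t,s):
        p,e=tri(T(a),S(b));print(n,p,round(e,4))
go('noz',[(117,400),(363,395),(510,412),(635,432)],[(382,540),(498,392),(576,322),(641,270)])
for a in [(117,400),(363,395),(510,412),(635,432)]:print(onz('top',T(a),.05))
go('nose',[(178,75),(249,69),(320,66),(394,62),(464,58)],[(130,273),(168,238),(205,206),(238,174),(271,147)])
go('foot',[(182,115),(253,112),(325,107),(396,104),(467,101)],[(155,310),(193,272),(229,238),(265,206),(293,175)])
go('crank',[(724,95)],[(412,38)])
go('ball',[(75,203)],[(169,423)])
# ring extents
for a in [(558,148),(742,148),(650,48)]: print('ring',onz('top',T(a),.13))
for a in [(327,128),(487,130)]: print('ringS',onz('side',S(a),.13))
E
```

```text
noz [0.4717 0.186  0.0477] 0.0009
noz [0.4775 0.0131 0.048 ] 0.0003
noz [ 0.4665 -0.0905  0.0481] 0.0005
noz [ 0.4533 -0.1785  0.0479] 0.0005
[0.4719 0.1859 0.05  ]
[0.4771 0.013  0.05  ]
[ 0.4661 -0.0905  0.05  ]
[ 0.4528 -0.1783  0.05  ]
nose [0.677  0.1361 0.1501] 0.0022
nose [0.681  0.0887 0.1504] 0.0034
nose [0.6834 0.0415 0.1503] 0.0037
nose [ 0.6875 -0.0074  0.1501] 0.0022
nose [ 0.6904 -0.0543  0.149 ] 0.0035
foot [0.6577 0.1364 0.1279] 0.0017
foot [0.6602 0.0885 0.1296] 0.0024
foot [0.6639 0.0398 0.1294] 0.0018
foot [ 0.6659 -0.0083  0.1298] 0.0007
foot [ 0.6699 -0.0556  0.1302] 0.0039
crank [ 0.6635 -0.2223  0.1706] 0.003
ball [0.6007 0.2102 0.106 ] 0.0006
ring [ 0.6361 -0.1178  0.13  ]
ring [ 0.6374 -0.2417  0.13  ]
ring [ 0.7065 -0.1805  0.13  ]
ringS [ 0.6878 -0.1309  0.13  ]
ringS [ 0.5824 -0.1828  0.13  ]
```

Request:
arm_command(
  series="0 0 0 0.109 110;0 0 0 0.109 110;28.2 -20.6 0 0 110;28.2 -20.6 0 0 110;28.2 -20.6 0 0 110;28.2 -20.6 0 0 110;28.2 -20.6 0 0 110;28.2 -20.6 0 0 110;28.2 -20.6 0 0 110;28.2 -20.6 0 0 110;28.2 -20.6 0 0 110;28.2 -20.6 0 0 110;28.2 -20.6 0 0 110;28.2 -20.6 0 0 110;28.2 -20.6 0 0 110;28.2 -20.6 0 0 110;28.2 -20.6 0 0 110;28.2 -20.6 0 0 110;28.2 -20.6 0 0 110;28.2 -20.6 0 0 110",
  squeeze=30,
)

```text
time_s: 1.77
tool_pos: [0.6645, -0.2208, 0.2219]
tool_rot: [-180.0, 0.1, 3.6]
force: [-0.2, -0.5, 0.0]
grip_width: 0.0495
grasp_force: 0.0
```

Request:
arm_command(
  series="0 0 20 0 110;0 0 20 0 110;0 0 20 0 110;0 0 15 0 110;0 0 10 0 110;0 0 0 0 255;0 0 0 0 255;0 0 0 0 255;0 0 0 0 255;0 0 0 0 255;0 0 0 0 255;0 0 0 0 255",
  squeeze=25,
)

```text
time_s: 2.77
tool_pos: [0.6643, -0.2269, 0.1391]
tool_rot: [179.6, -0.2, 3.5]
force: [2.0, -6.9, -0.1]
grip_width: 0.0171
grasp_force: 25.0
```

Run:
```python
from h import *
a=cams.read_camera("top");b=cams.read_camera("side")
cv2.imwrite("pics/t1.png",a);cv2.imwrite("pics/s1.png",b)
x=cv2.resize(a[120:220,320:420],(400,400),interpolation=cv2.INTER_CUBIC);y=cv2.resize(b[110:210,230:330],(400,400),interpolation=cv2.INTER_CUBIC)
cv2.imwrite("pics/v1.png",cv2.convertScaleAbs(np.hstack([x,y]),alpha=1.8))
o=telemetry.get_obs();print(o['tool_pos'],o['force'],o['grip_width'],o['grasp_force'])
```

```text
[ 0.66423804 -0.22687318  0.13913946] [ 2.71082732 -6.5864184   0.83870734] 0.0167155393577216 25.000350843183696
```

View pics/v1.png

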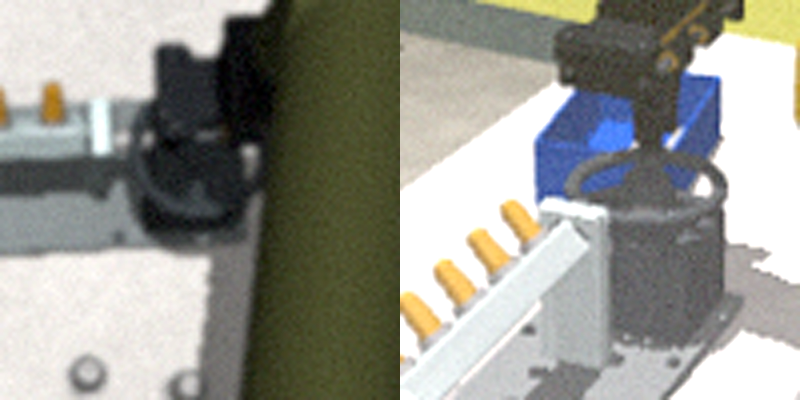

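```bash
cat >> h.py <<'E'
def arc(a0,a1,n,r=48,c=255,rel=None):
    "rows along crank circle, angles deg in wheel frame (x away, y left); tool x=ex, tool y=-ey"
    a=np.radians(np.linspace(a0,a1,n+1));p=np.c_[r*np.cos(a),-r*np.sin(a)]
    d=np.round(np.diff(p,axis=0),1);print(';'.join(f"{x:g} {y:g} 0 0 {c}" for x,y in d))
E
python3 -c "
from h import *
arc(-73,47,10);arc(47,179,11)"
```

```text
9.2 -3.9 0 0 255;8.2 -5.8 0 0 255;6.8 -7.3 0 0 255;5.2 -8.6 0 0 255;3.3 -9.5 0 0 255;1.2 -10 0 0 255;-0.9 -10 0 0 255;-2.9 -9.6 0 0 255;-4.9 -8.8 0 0 255;-6.6 -7.6 0 0 255
-8 -6 0 0 255;-9.1 -4.2 0 0 255;-9.8 -2.3 0 0 255;-10 -0.2 0 0 255;-9.9 1.9 0 0 255;-9.2 3.9 0 0 255;-8.2 5.8 0 0 255;-6.8 7.3 0 0 255;-5.2 8.6 0 0 255;-3.3 9.5 0 0 255;-1.2 10 0 0 255
```

Request:
arm_command(
  series="0 6 0 0 255;9.2 -3.9 0 0 255;8.2 -5.8 0 0 255;6.8 -7.3 0 0 255;5.2 -8.6 0 0 255;3.3 -9.5 0 0 255;0 0 0 0 255",
)

```text
time_s: 3.45
tool_pos: [0.6927, -0.1873, 0.139]
tool_rot: [-179.8, 0.3, 3.8]
force: [-8.7, 2.6, 7.2]
grip_width: 0.0168
grasp_force: 25.0
```

```bash
python3 -c "
from h import *
arc(10,142,11)"
```

```text
-2.8 -9.6 0 0 255;-4.7 -8.9 0 0 255;-6.5 -7.7 0 0 255;-7.9 -6.2 0 0 255;-9 -4.4 0 0 255;-9.7 -2.4 0 0 255;-10 -0.4 0 0 255;-9.9 1.7 0 0 255;-9.3 3.8 0 0 255;-8.3 5.6 0 0 255;-7 7.2 0 0 255
```

Request:
arm_command(
  series="-0.5 -9 0 0 255;-1.3 -9 0 0 255;-2.8 -9.6 0 0 255;-4.7 -8.9 0 0 255;-6.5 -7.7 0 0 255;-7.9 -6.2 0 0 255;-9 -4.4 0 0 255;-9.7 -2.4 0 0 255;-10 -0.4 0 0 255;-9.9 1.7 0 0 255;-9.3 3.8 0 0 255;-8.3 5.6 0 0 255;-7 7.2 0 0 255;0 0 0 0 255;0 0 0 0 255",
)

```text
time_s: 4.7
tool_pos: [0.6042, -0.1574, 0.139]
tool_rot: [180.0, 0.0, 3.6]
force: [-2.5, -0.8, 10.1]
grip_width: 0.0168
grasp_force: 25.0
```

Run:
```python
from h import *
a=cams.read_camera("top");b=cams.read_camera("side")
cv2.imwrite("pics/t2.png",a);cv2.imwrite("pics/s2.png",b)
o=telemetry.get_obs();print(o['tool_pos'],o['force'],o['grip_width'],o['grasp_force'])
for n,im in(("t",a),("s",b)):
    h=cv2.cvtColor(im,cv2.COLOR_BGR2HSV);m=cv2.inRange(h,(8,120,60),(25,255,255))
    k,l,st,ce=cv2.connectedComponentsWithStats(m)
    print(n,[(st[i].tolist(),ce[i].round(1).tolist()) for i in range(1,k) if 15<st[i,4]<300])
```

```text
[ 0.60452526 -0.15693817  0.13897672] [-2.707661   -0.82411112  9.84869597] 0.017184832865379914 24.999479446560144
t [([507, 225, 31, 24, 178], [523.2, 237.2])]
s [([408, 103, 28, 25, 170], [421.7, 114.6]), ([263, 158, 6, 11, 49], [265.5, 163.3]), ([255, 166, 6, 11, 49], [257.7, 170.9]), ([247, 173, 6, 12, 54], [249.3, 178.6]), ([238, 182, 7, 11, 57], [240.5, 187.1]), ([228, 190, 7, 12, 61], [231.0, 195.7])]
```

```bash
cat >> h.py <<'E'
def spig(im):
    h=cv2.cvtColor(im,cv2.COLOR_BGR2HSV);m=cv2.inRange(h,(8,120,60),(25,255,255));m[:,300:]=0
    k,l,st,ce=cv2.connectedComponentsWithStats(m)
    return np.array(sorted([ce[i] for i in range(1,k) if 15<st[i,4]<300],key=lambda c:c[0]))  # lever end first
ex=np.array([np.cos(.0628),np.sin(.0628),0]);ey=np.array([-ex[1],ex[0],0]);ez=np.array([0,0,1.])
def mids(th,mid0,th0,r=.0355):
    ax=mid0-r*(np.sin(th0)*ex+np.cos(th0)*ez);return ax+r*(np.sin(th)*ex+np.cos(th)*ez)
nose=np.array([[.677,.1361,.1501],[.681,.0887,.1504],[.6834,.0415,.1503],[.6875,-.0074,.1501],[.6904,-.0543,.149]])
foot=np.array([[.6577,.1364,.1279],[.6602,.0885,.1296],[.6639,.0398,.1294],[.6659,-.0083,.1298],[.6699,-.0556,.1302]])
E
python3 - <<'E'
from h import *
a=spig(cv2.imread('pics/side0.png'));b=spig(cv2.imread('pics/s2.png'));print((b-a).round(2).tolist())
m=(nose+foot)/2
for t in np.arange(.55,.95,.05):
    p=np.array([proj('side',x) for x in mids(t-.6213,m,t)])-np.array([proj('side',x) for x in m])
    print(t,p.mean(0).round(2),(b-a).mean(0).round(2))
E
```

```text
[[6.49, -1.26], [6.47, -1.1], [6.26, -1.26], [6.33, -1.12], [5.91, -1.26]]
0.55 [ 6.97 -0.11] [ 6.29 -1.2 ]
0.6000000000000001 [ 6.85 -0.48] [ 6.29 -1.2 ]
0.6500000000000001 [ 6.72 -0.84] [ 6.29 -1.2 ]
0.7000000000000002 [ 6.57 -1.21] [ 6.29 -1.2 ]
0.7500000000000002 [ 6.41 -1.57] [ 6.29 -1.2 ]
0.8000000000000003 [ 6.23 -1.93] [ 6.29 -1.2 ]
0.8500000000000003 [ 6.03 -2.29] [ 6.29 -1.2 ]
0.9000000000000004 [ 5.82 -2.64] [ 6.29 -1.2 ]
```

```bash
python3 -c "
from h import *
arc(143,180,4)"
```

```text
-4.1 6.5 0 0 255;-3 7.1 0 0 255;-1.9 7.5 0 0 255;-0.6 7.7 0 0 255
```

Request:
arm_command(
  series="-4.1 6.5 0 0 255;-3 7.1 0 0 255;-1.9 7.5 0 0 255;-0.6 7.7 0 0 255;0 0 0 0 255;0 0 0 0 255;0 0 0 0 255",
)

```text
time_s: 5.38
tool_pos: [0.5969, -0.1874, 0.139]
tool_rot: [179.9, 0.0, 3.6]
force: [-3.5, -2.8, 9.7]
grip_width: 0.017
grasp_force: 25.0
```

Run:
```python
from h import *
a=cams.read_camera("top");b=cams.read_camera("side")
cv2.imwrite("pics/t3.png",a);cv2.imwrite("pics/s3.png",b)
o=telemetry.get_obs();print(o['tool_pos'],o['force'],o['grip_width'],o['grasp_force'])
s0=spig(cv2.imread('pics/side0.png'));s=spig(b);print(len(s),(s-s0).mean(0))
m=(nose+foot)/2
w=np.array([0.645,-.183]);
for t in (.7,.75,.8):
  for th in(-.05,0,.05):
    p=np.array([proj('side',x) for x in mids(th,m,t)])-np.array([proj('side',x) for x in m]);print(t,th,p.mean(0))
x=cv2.resize(a[130:230,240:400],(800,500),interpolation=cv2.INTER_CUBIC)[:, :500]
y=cv2.resize(b[140:260,200:275],(312,500),interpolation=cv2.INTER_CUBIC)[:,:300]
cv2.imwrite("pics/v3.png",cv2.convertScaleAbs(np.hstack([x,y]),alpha=1.8))
```

```text
[ 0.59687871 -0.18733916  0.13896231] [-2.03887288 -2.52395919  9.09034889] 0.016862537175714294 24.999414291232824
5 [ 7.5707     -0.84620487]
0.7 -0.05 [ 8.11262215 -0.88741773]
0.7 0 [ 7.51238974 -1.03644168]
0.7 0.05 [ 6.91421499 -1.1558532 ]
0.75 -0.05 [ 8.54165405 -1.17843875]
0.75 0 [ 7.94078286 -1.32746069]
0.75 0.05 [ 7.34195667 -1.44683722]
0.8 -0.05 [ 8.94976251 -1.49612691]
0.8 0 [ 8.34825344 -1.64513767]
0.8 0.05 [ 7.74877745 -1.76446874]
```

View pics/v3.png

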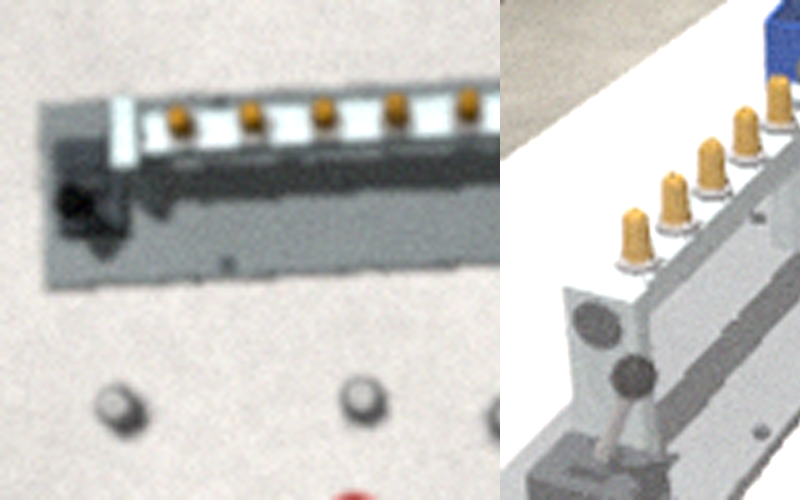

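Request:
arm_command(
  series="0 0 0 0 110;0 0 0 0 110;0 0 0 0 110;0 0 -20 0 110;0 0 -30 0 110;0 0 -30 0 110;0 0 -30 0 110;-20 0 -15 0 60;-20 0 0 0 60;-20 0 0 0 60;-20 0 0 0 60;0 0 0 0 60",
)

```text
time_s: 6.48
tool_pos: [0.5141, -0.192, 0.262]
tool_rot: [180.0, 0.2, 3.5]
force: [1.0, 0.4, 1.1]
grip_width: 0.0651
grasp_force: 0.0
```

```bash
cat >> h.py <<'E'
def blobs(im,lo,hi,box,amin=15,amax=400):
    x0,x1,y0,y1=box;h=cv2.cvtColor(im,cv2.COLOR_BGR2HSV)[y0:y1,x0:x1];m=cv2.inRange(h,lo,hi)
    k,l,st,ce=cv2.connectedComponentsWithStats(m);r=[]
    for i in range(1,k):
        if amin<st[i,4]<amax:
            p=np.argwhere(l==i)[:,::-1]+[x0,y0];e,v=np.linalg.eigh(np.cov(p.T));d=v[:,1]*np.sign(-v[1,1])
            r.append((p.mean(0),d,st[i,4],p[p[:,1]<=p[:,1].min()+1].mean(0)))
    return r
E
python3 - <<'E'
from h import *
np.set_printoptions(precision=4,suppress=True)
a=cams.read_camera("top");b=cams.read_camera("side");cv2.imwrite("pics/t4.png",a);cv2.imwrite("pics/s4.png",b)
S=sorted(blobs(b,(8,120,60),(25,255,255),(200,300,130,230)),key=lambda r:r[0][0])
T=sorted(blobs(a,(5,110,40),(25,255,255),(260,350,130,170)),key=lambda r:r[0][0])
print(len(S),len(T),[t[2] for t in T])
g=[]
for s,t in zip(S,T):
    P,e=tri(t[0],s[0]);q=proj('side',P+.01*ez)-proj('side',P);q/=np.linalg.norm(q)
    dx=proj('side',P+.01*(ez+.1*ex))-proj('side',P);dx/=np.linalg.norm(dx)
    an=lambda v:np.arctan2(v[0],-v[1]);g.append((an(s[1])-an(q))/(an(dx)-an(q))*.1)
    print(P,e,'tilt',g[-1])
print(np.mean(g));o=telemetry.get_obs();print(o['tool_pos'],o['force'])
E
```

```text
5 5 [np.int32(19), np.int32(18), np.int32(17), np.int32(18), np.int32(17)]
[0.6468 0.135  0.148 ] 0.00040357109913889667 tilt -0.06552329994617524
[0.6497 0.0876 0.1492] 0.0018166040314773753 tilt -0.051359087476281956
[0.6544 0.0389 0.1464] 0.0016484412786869106 tilt 0.019412758740530223
[ 0.6565 -0.0093  0.1475] 0.000320109357827607 tilt 0.02649826391403197
[ 0.6596 -0.0562  0.1476] 0.0010359034989110552 tilt 0.05912249641868242
-0.0023697736698425178
[ 0.517  -0.1913  0.2621] [-0.2522 -0.1594  1.0227]
```

```bash
cat >> h.py <<'E'
N=dict(a=(.4719,.1859),b=(.4773,.013),c=(.4663,-.0905),d=(.453,-.1784))
def chk(n,im,ref):
    for k,(x,y) in N.items():
        u,v=proj(n,(x,y,.025)).round().astype(int);w=14
        r=ref[v-w:v+w,u-w:u+w];R=im[v-w-12:v+w+12,u-w-12:u+w+12]
        q=cv2.matchTemplate(R,r,cv2.TM_CCOEFF_NORMED);_,m,_,l=cv2.minMaxLoc(q);print(n,k,round(m,2),l[0]-12,l[1]-12)
E
python3 - <<'E'
from h import *
for n in('top','side'): chk(n,cv2.imread(f'pics/{n[0]}4.png'),cv2.imread(f'pics/{n}0.png'))
print(telemetry.get_obs()['qpos'])
print(onz('top',np.array([355,520])/5+[240,130]-.4,.05))
E
```

```text
top a 0.99 0 0
top b 0.99 0 0
top c 0.44 -1 0
top d 0.3 12 3
side a 1.0 0 0
side b 1.0 0 0
side c 0.56 0 0
side d 0.48 -4 -10
[ 36.73918986   6.45748356 -20.79497886  93.28754097   2.31064978
  80.71910165 -70.67107753]
[0.3893584  0.01742586 0.05      ]
```

Request:
arm_command(
  series="0 0 0 0.1208 94;0 0 0 0.1208 94;0 0 0 0.1208 94;0 0 0 0.1208 94;0 0 0 0.1208 94;0 0 0 0.1208 94;0 0 0 0.1208 94;0 0 0 0.1208 94;0 0 0 0.1208 94;0 0 0 0.1208 94;0 0 0 0.1208 94;0 0 0 0.1208 94;0 0 0 0.1208 94;-2.8 10.5 15 0 94;-2.8 10.5 25 0 94;-2.8 10.5 25 0 94;-2.8 10.5 25 0 94;-2.8 10.5 25 0 94;-2.8 10.5 25 0 94;0 0 15 0 94",
  squeeze=50,
)

```text
time_s: 8.25
tool_pos: [0.4482, -0.1849, 0.1004]
tool_rot: [179.3, 0.3, -80.3]
force: [-0.3, 0.6, -0.4]
grip_width: 0.0551
grasp_force: 0.0
```

Run:
```python
from h import *
a=cams.read_camera("top");b=cams.read_camera("side");cv2.imwrite("pics/t5.png",a);cv2.imwrite("pics/s5.png",b)
for n,i in(('top',a),('side',b)): chk(n,i,cv2.imread(f'pics/{n}0.png'))
o=telemetry.get_obs();print(o['tool_pos'],o['tool_rot'],o['qpos'],o['grip_width'])
x=cv2.resize(a[180:250,290:390],(500,350));y=cv2.resize(b[150:250,290:390],(350,350))
cv2.imwrite("pics/v5.png",cv2.convertScaleAbs(np.hstack([x[:,:440],y]),alpha=1.8))
```

```text
top a 0.99 0 0
top b 0.98 0 0
top c 0.98 0 0
top d 0.27 2 -12
side a 1.0 0 0
side b 1.0 0 0
side c 0.65 0 0
side d 0.61 0 0
[ 0.44909052 -0.18471087  0.10059385] [179.22908658   0.37801243 -80.32123627] [  25.44984196    5.15678846   -6.53525469  113.53419622    0.70487387
   62.20196623 -151.71567255] 0.05485207030696579
```

View pics/v5.png

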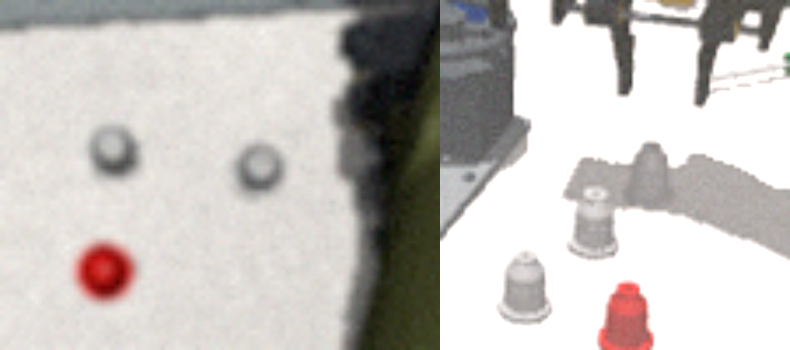

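Request:
arm_command(
  series="0 0 0 -0.1214 94;0 0 0 -0.1214 94;0 0 0 -0.1214 94;0 0 0 -0.1214 94;0 0 0 -0.1214 94;0 0 0 -0.1214 94;0 0 0 -0.1214 94;0 0 0 -0.1214 94;0 0 0 -0.1214 94;0 0 0 -0.1214 94;0 0 0 -0.1214 94;0 0 0 -0.1214 94;0 0 0 -0.1214 94;0 0 0 -0.1214 94;0 0 0 -0.1214 94;0 0 0 -0.1214 94;0 0 0 -0.1214 94;0 0 0 -0.1214 94;0 0 0 -0.1214 94;0 0 0 -0.1214 94",
)

```text
time_s: 10.02
tool_pos: [0.453, -0.1861, 0.1052]
tool_rot: [-179.7, 0.1, 59.1]
force: [-0.2, -0.1, -0.8]
grip_width: 0.0549
grasp_force: 0.0
```

Request:
arm_command(
  series="0 0 0 -0.1214 94;0 0 0 -0.1214 94;0 0 0 -0.1214 94;0 0 0 -0.1214 94;0 0 0 -0.1214 94;0 0 0 0 94;0 0 0 0 94",
)

```text
time_s: 10.6
tool_pos: [0.4524, -0.1862, 0.1047]
tool_rot: [-179.6, -0.1, 93.4]
force: [0.4, -0.6, -0.4]
grip_width: 0.0551
grasp_force: 0.0
```

Request:
arm_command(
  series="4 0.5 15 0 94;3.7 0.5 20 0 94;0 0 20 0 94;0 0 20 0 94;0 0 15 0 94;0 0 5 0 94;0 0 0 0 94;0 0 0 0 255;0 0 0 0 255;0 0 0 0 255;0 0 0 0 255;0 0 0 0 255;0 0 0 0 255;0 0 0 0 255",
)

```text
time_s: 11.77
tool_pos: [0.4519, -0.1788, 0.0098]
tool_rot: [-179.6, -0.1, 93.5]
force: [0.4, -0.3, 4.3]
grip_width: 0.0285
grasp_force: 50.0
```

Request:
arm_command(
  series="0 0 -15 0 255;0 0 -35 0 255;0 0 -35 0 255;0 0 -35 0 255;0 0 -35 0 255;0 0 -35 0 255;27.3 0 0 0 255;27.3 0 0 0 255;27.3 0 0 0 255;27.4 0 0 0 255;0 26.9 0 0 255;0 26.9 0 0 255;0 26.9 0 0 255;0 26.9 0 0 255;0 26.9 0 0 255;0 26.9 0 0 255;0 26.9 0 0 255;0 26.9 0 0 255;0 0 0 0 255;0 0 0 0 255",
)

```text
time_s: 13.43
tool_pos: [0.6602, -0.056, 0.1952]
tool_rot: [-179.3, -0.2, 93.5]
force: [-0.4, 0.4, -1.0]
grip_width: 0.0288
grasp_force: 49.9
```

Run:
```python
from h import *
a=cams.read_camera("top");b=cams.read_camera("side");cv2.imwrite("pics/t6.png",a);cv2.imwrite("pics/s6.png",b)
o=telemetry.get_obs();print(o['tool_pos'],o['tool_rot'],o['qpos'],o['grip_width'],o['force'])
for z in(.18,.134): print(proj('side',[*o['tool_pos'][:2],z]),proj('top',[*o['tool_pos'][:2],z]))
x=cv2.resize(a[100:200,290:390],(400,400));y=cv2.resize(b[110:210,220:320],(400,400))
cv2.imwrite("pics/v6.png",cv2.convertScaleAbs(np.hstack([x,y]),alpha=1.8))
```

```text
[ 0.659322   -0.05643039  0.19646634] [-1.79389626e+02 -1.17284682e-01  9.35177874e+01] [ 19.69066961  22.56863104 -22.63423632  82.08490931   8.59820071
  77.68457983   0.21245346] 0.028744033149287824 [-0.01124759 -0.60854316 -0.72919236]
[266.42606459 153.21012059] [333.56894043 148.07828016]
[266.90891969 168.01452156] [333.03904287 151.99010125]
```

View pics/v6.png

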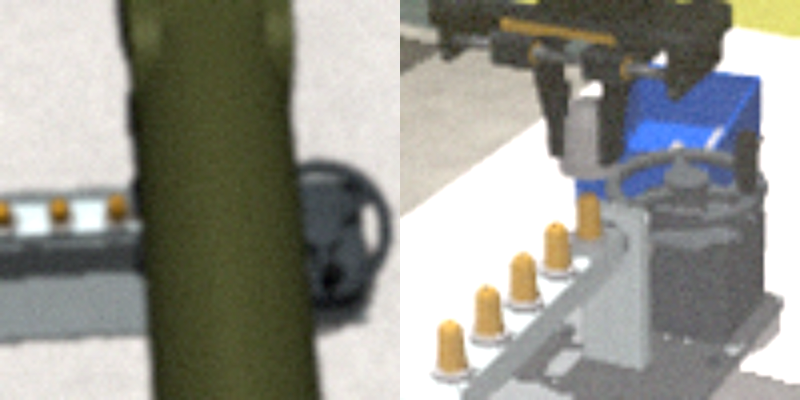

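Request:
arm_command(
  series="0 0 10 0 255;0 0 10 0 255;0 0 8 0 255;0 0 6 0 255;0 0 4 0 255;0 0 3 0 255;0 0 3 0 255;0 0 0 0 255;0 0 0 0 255",
)

```text
time_s: 14.28
tool_pos: [0.66, -0.0547, 0.1532]
tool_rot: [-179.5, -0.2, 93.6]
force: [-0.4, 4.7, 0.2]
grip_width: 0.029
grasp_force: 49.9
```

Request:
arm_command(
  series="2 0 3 0 255;0 0 4 0 255;0 0 4 0 255;0 0 4 0 255;0 0 4 0 255;0 0 0 0 255;0 0 0 0 255",
)

```text
time_s: 14.87
tool_pos: [0.6604, -0.0543, 0.1444]
tool_rot: [-179.7, 0.1, 93.5]
force: [-16.6, 3.6, 41.5]
grip_width: 0.0287
grasp_force: 50.9
```

Request:
arm_command(
  series="0 0 -5 0 255;0 0 -4 0 255;0 0 0 0 94;0 0 0 0 94;0 0 0 0 94;0 0 0 0 94;0 0 -15 0 94;0 0 -25 0 94;0 0 -25 0 94;0 -35 0 0 94;0 -35 0 0 94;0 -35 0 0 94;0 -35 0 0 94;0 -35 0 0 94;0 0 0 0 94",
)

```text
time_s: 16.12
tool_pos: [0.4793, -0.0669, 0.2084]
tool_rot: [-179.2, 0.0, 93.3]
force: [-0.1, -0.2, -1.2]
grip_width: 0.0549
grasp_force: 0.0
```

Run:
```python
from h import *
b=cams.read_camera("side");a=cams.read_camera("top");cv2.imwrite("pics/t7.png",a);cv2.imwrite("pics/s7.png",b)
o=telemetry.get_obs();print(o['tool_pos'],o['tool_rot'],o['qpos'],o['force'])
for n,i in(('top',a),('side',b)): chk(n,i,cv2.imread(f'pics/{n}0.png'))
print([proj('side',[.6596,-.0555,z]) for z in(.134,.184)])
x=cv2.resize(a[100:200,290:390],(400,400));y=cv2.resize(b[125:195,220:290],(400,400),interpolation=cv2.INTER_CUBIC)
cv2.imwrite("pics/v7.png",cv2.convertScaleAbs(np.hstack([x,y]),alpha=1.5))
```

```text
[ 0.48502952 -0.06621081  0.20974426] [-1.79550015e+02 -1.77945368e-02  9.34110866e+01] [ 27.40041754   0.49871963 -22.75860298 105.23780094   0.24704406
  74.75048509   7.9870804 ] [ 0.63538182 -0.39445629 -0.44003763]
top a 0.89 -12 -6
top b 0.4 -4 0
top c 0.3 -12 -11
top d 0.31 -7 -12
side a 0.37 -12 8
side b 0.58 0 0
side c 0.42 0 -1
side d 0.45 -12 12
[array([266.65472345, 168.13075916]), array([266.12413274, 152.01001   ])]
```

View pics/v7.png

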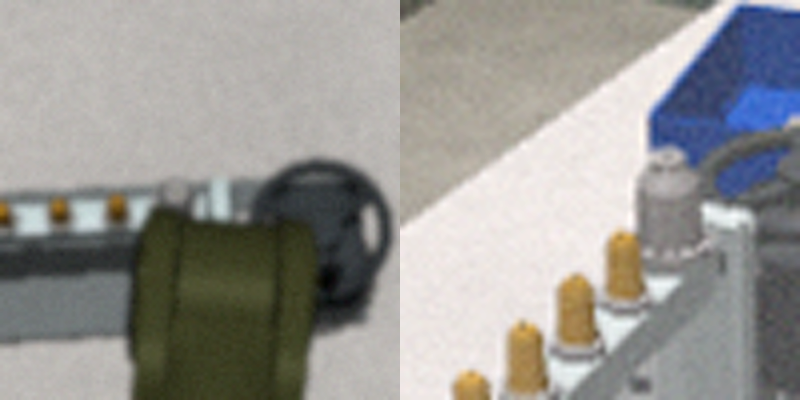

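Request:
arm_command(
  series="-11.6 -10.1 10 0 94;-11.5 -10.1 30 0 94;0 0 35 0 94;0 0 35 0 94;0 0 30 0 94;0 0 25 0 94;0 0 20 0 94;0 0 10 0 94;0 0 5 0 94;0 0 0 0 94;0 0 0 0 255;0 0 0 0 255;0 0 0 0 255;0 0 0 0 255;0 0 0 0 255;0 0 0 0 255;0 0 0 0 255",
)

```text
time_s: 17.63
tool_pos: [0.466, -0.0894, 0.0106]
tool_rot: [-179.6, -0.1, 93.5]
force: [-0.5, -0.4, 5.5]
grip_width: 0.0295
grasp_force: 50.0
```

Request:
arm_command(
  series="0 0 -15 0 255;0 0 -35 0 255;0 0 -35 0 255;0 0 -35 0 255;0 0 -35 0 255;0 0 -30 0 255;23.1 0 0 0 255;23.1 0 0 0 255;23.2 0 0 0 255;0 27.9 0 0 255;0 27.9 0 0 255;0 27.9 0 0 255;0 27.9 0 0 255;0 27.9 0 0 255;0 27.9 0 0 255;0 27.9 0 0 255;0 0 0 0 255;0 0 0 0 255",
)

```text
time_s: 19.13
tool_pos: [0.6575, -0.0078, 0.1914]
tool_rot: [-179.4, -0.2, 93.5]
force: [-0.7, -0.6, -0.9]
grip_width: 0.0294
grasp_force: 49.9
```

Request:
arm_command(
  series="0 0 10 0 255;0 0 10 0 255;0 0 8 0 255;0 0 6 0 255;0 0 4 0 255;0 0 3 0 255;0 0 2 0 255;0 0 0 0 255;0 0 0 0 255",
)

```text
time_s: 19.88
tool_pos: [0.657, -0.007, 0.1509]
tool_rot: [-179.5, -0.2, 93.6]
force: [-2.4, 4.0, 3.0]
grip_width: 0.0297
grasp_force: 50.0
```

Request:
arm_command(
  series="1 -1 3 0 255;0 0 4 0 255;0 0 4 0 255;0 0 4 0 255;0 0 2 0 255;0 0 0 0 255;0 0 0 0 255",
)

```text
time_s: 20.47
tool_pos: [0.6572, -0.0069, 0.1452]
tool_rot: [-179.9, 0.1, 93.5]
force: [-18.9, 2.0, 47.2]
grip_width: 0.0294
grasp_force: 51.0
```

Request:
arm_command(
  series="0 0 -5 0 255;0 0 -5 0 255;0 0 0 0 94;0 0 0 0 94;0 0 0 0 94;0 0 0 0 94;0 0 -15 0 94;0 0 -25 0 94;0 0 -20 0 94;0 -30 0 0 94;0 -30 0 0 94;0 -30 0 0 94;0 -30 0 0 94;0 -30 0 0 94;0 -30 0 0 94;0 0 0 0 94;0 0 0 0 94",
)

```text
time_s: 21.88
tool_pos: [0.476, -0.0194, 0.2047]
tool_rot: [-179.5, -0.0, 93.4]
force: [0.5, -0.1, -1.0]
grip_width: 0.0551
grasp_force: 0.0
```

Run:
```python
from h import *
b=cams.read_camera("side");a=cams.read_camera("top");cv2.imwrite("pics/t8.png",a);cv2.imwrite("pics/s8.png",b)
o=telemetry.get_obs();print(o['tool_pos'],o['force'])
for n,i in(('top',a),('side',b)): chk(n,i,cv2.imread(f'pics/{n}0.png'))
r=cv2.imread('pics/top0.png');u,v=proj('top',(.4719,.1859,.025)).round().astype(int)
q=cv2.matchTemplate(a[100:260,210:330],r[v-9:v+9,u-9:u+9],cv2.TM_CCOEFF_NORMED);_,m,_,l=cv2.minMaxLoc(q);d=np.array([l[0]+210+9-u,l[1]+100+9-v]);print(m,d)
print(onz('top',proj('top',(.4719,.1859,.05))+d,.05))
x=cv2.resize(a[130:230,220:320],(400,400));y=cv2.resize(b[130:290,210:370],(400,400),interpolation=cv2.INTER_CUBIC)
cv2.imwrite("pics/v8.png",cv2.convertScaleAbs(np.hstack([x,y]),alpha=1.5))
```

```text
[ 0.4777734  -0.01864391  0.20495607] [ 0.60903602 -0.49457411  0.41358095]
top a 0.89 -12 -6
top b 0.32 -6 -3
top c 0.22 -4 -3
top d 0.3 1 0
side a 0.37 -12 8
side b 0.42 0 0
side c 0.26 2 7
side d 0.32 5 7
0.9749189019203186 [-13  -6]
[0.49272575 0.23237227 0.05      ]
```

View pics/v8.png

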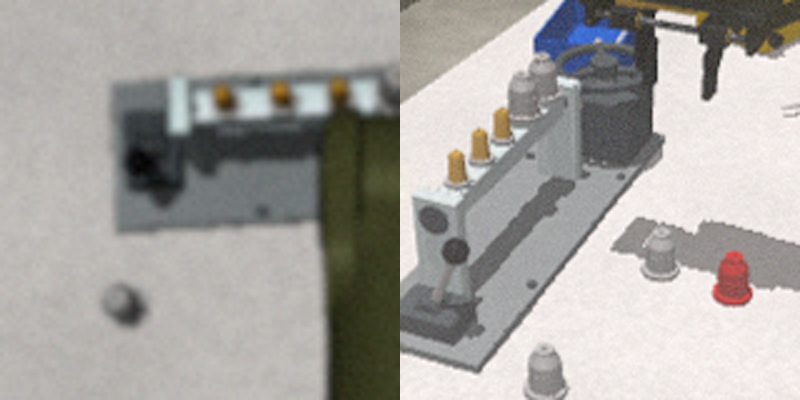

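Request:
arm_command(
  series="15.8 0.7 0 0 94;15.8 0.8 15 0 94;0 0 35 0 94;0 0 35 0 94;0 0 35 0 94;0 0 30 0 94;0 0 25 0 94;0 0 15 0 94;0 0 5 0 94;0 0 0 0 94;0 0 0 0 255;0 0 0 0 255;0 0 0 0 255;0 0 0 0 255;0 0 0 0 255;0 0 0 0 255;0 0 0 0 255",
)

```text
time_s: 23.4
tool_pos: [0.476, 0.0135, 0.0109]
tool_rot: [-179.7, -0.1, 93.5]
force: [0.9, -0.3, 5.0]
grip_width: 0.0286
grasp_force: 50.0
```

Request:
arm_command(
  series="0 0 -15 0 255;0 0 -35 0 255;0 0 -35 0 255;0 0 -35 0 255;0 0 -35 0 255;0 0 -30 0 255;15.8 0 0 0 255;0 25.6 0 0 255;0 25.6 0 0 255;0 25.6 0 0 255;0 25.6 0 0 255;0 25.6 0 0 255;0 25.6 0 0 255;0 25.6 0 0 255;0 0 0 0 255;0 0 0 0 255",
)

```text
time_s: 24.73
tool_pos: [0.6541, 0.0403, 0.1917]
tool_rot: [-179.3, -0.2, 93.5]
force: [0.3, 0.7, -1.2]
grip_width: 0.0288
grasp_force: 49.9
```

Request:
arm_command(
  series="0 0 10 0 255;0 0 10 0 255;0 0 8 0 255;0 0 6 0 255;0 0 4 0 255;0 0 3 0 255;0 0 2 0 255;0 0 0 0 255;0 0 0 0 255",
)

```text
time_s: 25.48
tool_pos: [0.6538, 0.0386, 0.1508]
tool_rot: [-179.5, 0.0, 93.5]
force: [-0.7, -5.4, 3.0]
grip_width: 0.0289
grasp_force: 50.0
```

Request:
arm_command(
  series="-2 0 3 0 255;0 0 4 0 255;0 0 4 0 255;0 0 4 0 255;0 0 2 0 255;0 0 0 0 255;0 0 0 0 255",
)

```text
time_s: 26.07
tool_pos: [0.6543, 0.0386, 0.1455]
tool_rot: [-179.8, 0.1, 93.5]
force: [-20.0, -6.0, 50.5]
grip_width: 0.029
grasp_force: 51.1
```

Request:
arm_command(
  series="0 0 -5 0 255;0 0 -5 0 255;0 0 0 0 94;0 0 0 0 94;0 0 0 0 94;0 0 0 0 94;0 0 -15 0 94;0 0 -25 0 94;0 0 -20 0 94;0 -30 0 0 94;0 -30 0 0 94;0 -30 0 0 94;0 -30 0 0 94;0 -30 0 0 94;25 0 0 0 94;25 0 0 0 94;25 0 0 0 94;25 0 0 0 94;0 0 0 0 94;0 0 0 0 94",
)

```text
time_s: 27.73
tool_pos: [0.4981, 0.1309, 0.2045]
tool_rot: [-179.5, -0.2, 93.8]
force: [-0.9, -0.8, -1.1]
grip_width: 0.0551
grasp_force: 0.0
```

Run:
```python
from h import *
b=cams.read_camera("side");a=cams.read_camera("top");cv2.imwrite("pics/t9.png",a);cv2.imwrite("pics/s9.png",b)
o=telemetry.get_obs();print(o['tool_pos'],o['force'])
r=cv2.imread('pics/top0.png');u,v=proj('top',(.4719,.1859,.025)).round().astype(int)
q=cv2.matchTemplate(a[100:260,210:290],r[v-9:v+9,u-9:u+9],cv2.TM_CCOEFF_NORMED);_,m,_,l=cv2.minMaxLoc(q);d=np.array([l[0]+210+9-u,l[1]+100+9-v]);print(m,d)
# side-view location of a
r=cv2.imread('pics/side0.png');P=(.4719,.1859,.025);u,v=proj('side',P).round().astype(int)
q=cv2.matchTemplate(b[200:330,230:330],r[v-12:v+12,u-12:u+12],cv2.TM_CCOEFF_NORMED);_,m,_,l=cv2.minMaxLoc(q);ds=np.array([l[0]+230+12-u,l[1]+200+12-v]);print(m,ds)
print(tri(proj('top',P)+d,proj('side',P)+ds))
```

```text
[0.4986467  0.12815112 0.20437822] [ 0.27369232 -0.89380727  0.39906534]
0.6339479684829712 [-34 -57]
0.9714651107788086 [-18   9]
(array([0.57198166, 0.27370266, 0.07076488]), np.float64(0.1921596041159299))
```

Run:
```python
from h import *
P=(.4719,.1859,.025)
print(tri(proj('top',P)+[-13,-6],proj('side',P)+[-18,9]),onz('side',proj('side',P)+[-18,9],.025))
```

```text
(array([0.49357283, 0.23354089, 0.02442893]), np.float64(0.0007999666598355475)) [0.49362699 0.23419266 0.025     ]
```

Request:
arm_command(
  series="26.3 0.4 0 0 94;26.3 0.4 0 0 94;26.4 0.4 0 0 94;26.4 0.3 0 0 94;0 0 0 0.1208 94;0 0 0 0.1208 94;0 0 0 0.1208 94;0 0 0 0.1208 94;0 0 0 0.1208 94;0 0 0 0.1208 94;0 0 0 0.1208 94;0 0 0 0.1208 94;0 0 0 0.1208 94;0 0 0 0.1208 94;0 0 0 0.1208 94;0 0 0 0.1208 94;0 0 0 0.1208 94;0 0 0 0 94;0 0 0 0 94",
)

```text
time_s: 29.42
tool_pos: [0.4941, 0.2329, 0.2048]
tool_rot: [-179.9, 0.5, 3.6]
force: [-0.9, 0.1, -0.5]
grip_width: 0.0554
grasp_force: 0.0
```

Request:
arm_command(
  series="-0.5 -0.6 15 0 94;0 0 35 0 94;0 0 35 0 94;0 0 35 0 94;0 0 30 0 94;0 0 25 0 94;0 0 15 0 94;0 0 5 0 94;0 0 0 0 94;0 0 0 0 255;0 0 0 0 255;0 0 0 0 255;0 0 0 0 255;0 0 0 0 255;0 0 0 0 255;0 0 0 0 255",
)

```text
time_s: 30.75
tool_pos: [0.4922, 0.2353, 0.011]
tool_rot: [-179.9, 0.4, 3.5]
force: [-1.3, -0.5, 5.8]
grip_width: 0.0288
grasp_force: 50.0
```

Request:
arm_command(
  series="0 0 -15 0 255;0 0 -35 0 255;0 0 -35 0 255;0 0 -35 0 255;0 0 -35 0 255;0 0 -30 0 255;0 0 0 -0.1208 255;0 0 0 -0.1208 255;0 0 0 -0.1208 255;0 0 0 -0.1208 255;0 0 0 -0.1208 255;0 0 0 -0.1208 255;0 0 0 -0.1208 255;0 0 0 -0.1208 255;0 0 0 -0.1208 255;0 0 0 -0.1208 255;0 0 0 -0.1208 255;0 0 0 -0.1208 255;0 0 0 -0.1208 255;0 0 0 0 255",
)

```text
time_s: 32.42
tool_pos: [0.4926, 0.2343, 0.1945]
tool_rot: [-179.5, -0.1, 93.7]
force: [-0.3, 0.0, -2.3]
grip_width: 0.0288
grasp_force: 49.9
```

Request:
arm_command(
  series="-26.2 0 0 0 255;-26.2 0 0 0 255;-26.2 0 0 0 255;-26.2 0 0 0 255;-26.1 0 0 0 255;-26.1 0 0 0 255;0 24.8 0 0 255;0 24.8 0 0 255;0 24.8 0 0 255;0 24.8 0 0 255;0 24.8 0 0 255;0 24.8 0 0 255;0 0 0 0 255;0 0 0 0 255;0 0 0 0 255",
)

```text
time_s: 33.67
tool_pos: [0.6504, 0.0872, 0.1928]
tool_rot: [-179.4, -0.1, 93.4]
force: [0.7, -0.2, -0.6]
grip_width: 0.0285
grasp_force: 49.9
```

Run:
```python
from h import *
b=cams.read_camera("side");cv2.imwrite("pics/s10.png",b)
o=telemetry.get_obs();print(o['tool_pos'],o['force'],o['tool_rot'])
p=o['tool_pos'];print(proj('side',[p[0],p[1],p[2]-.011]),proj('side',[.6505,.087,.165]))
y=cv2.resize(b[110:210,210:310],(600,600),interpolation=cv2.INTER_CUBIC)
cv2.imwrite("pics/v10.png",cv2.convertScaleAbs(y,alpha=1.5))
```

```text
[0.65024871 0.08721978 0.19332411] [ 0.03170911 -0.16546882 -1.47145191] [-1.79459576e+02 -9.48952863e-02  9.34650074e+01]
[240.70654569 175.44176862] [241.04948921 181.37117995]
```

View pics/v10.png

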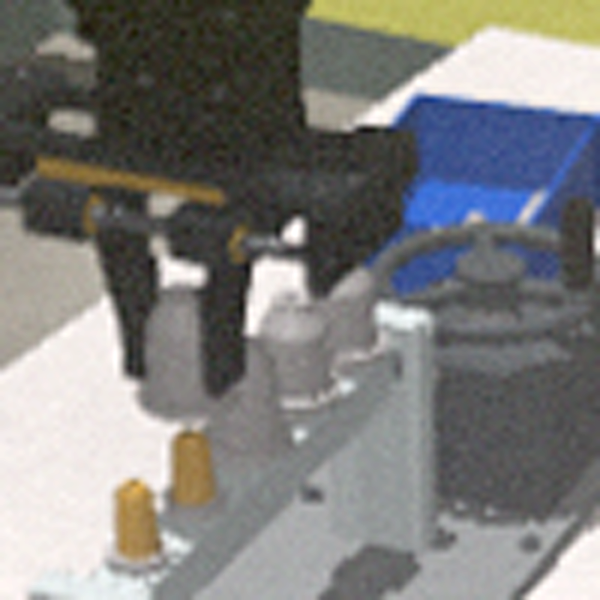

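Request:
arm_command(
  series="0 0 10 0 255;0 0 10 0 255;0 0 8 0 255;0 0 6 0 255;0 0 4 0 255;0 0 3 0 255;0 0 2 0 255;0 0 0 0 255;0 0 0 0 255",
)

```text
time_s: 34.47
tool_pos: [0.6508, 0.087, 0.1509]
tool_rot: [-179.5, -0.1, 93.5]
force: [-1.6, -1.0, 1.8]
grip_width: 0.0285
grasp_force: 49.9
```

Request:
arm_command(
  series="0 0 3 0 255;0 0 4 0 255;0 0 4 0 255;0 0 4 0 255;0 0 2 0 255;0 0 0 0 255;0 0 0 0 255",
)

```text
time_s: 35.05
tool_pos: [0.651, 0.0871, 0.1456]
tool_rot: [-179.8, 0.1, 93.5]
force: [-21.6, -5.0, 50.0]
grip_width: 0.0286
grasp_force: 51.1
```

Request:
arm_command(
  series="0 0 -5 0 255;0 0 -5 0 255;0 0 0 0 94;0 0 0 0 94;0 0 0 0 94;0 0 0 0 94;0 0 -15 0 94;0 0 -25 0 94;0 0 -20 0 94;-35 -20 0 0 94;-35 -25 0 0 94;-35 -25 0 0 94;-35 -25 0 0 94;-35 -25 0 0 94;-35 -25 0 0 94;-35 -5 0 0 94;-35 0 0 0 94;0 0 0 0 94",
)

```text
time_s: 36.55
tool_pos: [0.5204, -0.2057, 0.2034]
tool_rot: [-179.5, 0.1, 92.8]
force: [-0.4, -0.1, 0.3]
grip_width: 0.055
grasp_force: 0.0
```

Run:
```python
from h import *
b=cams.read_camera("side");a=cams.read_camera("top");cv2.imwrite("pics/t11.png",a);cv2.imwrite("pics/s11.png",b)
o=telemetry.get_obs();print(o['tool_pos'],o['force'])
x=cv2.resize(a[125:185,250:350],(800,480),interpolation=cv2.INTER_CUBIC)[:,:]
for i,p in enumerate([(.660,-.0553),(.657,-.0074),(.654,.0395),(.651,.0873)]):
    print([proj('side',[*p,z]).round(2).tolist() for z in(.134,.184)],[proj('top',[*p,z]).round(2).tolist() for z in(.134,.184)])
y=cv2.resize(b[130:205,205:305],(800,600),interpolation=cv2.INTER_CUBIC)
cv2.imwrite("pics/v11.png",cv2.convertScaleAbs(y,alpha=1.4));cv2.imwrite("pics/v11t.png",cv2.convertScaleAbs(x,alpha=1.4))
```

```text
[ 0.52189392 -0.19772508  0.20338628] [-0.49452017  0.67776876 -0.15920655]
[[266.49, 168.13], [265.96, 152.01]] [[332.7, 151.79], [333.27, 147.52]]
[[258.55, 175.67], [257.85, 159.23]] [[318.45, 152.51], [318.41, 148.27]]
[[250.35, 183.47], [249.47, 166.72]] [[304.49, 153.24], [303.86, 149.02]]
[[241.49, 191.89], [240.4, 174.81]] [[290.24, 153.96], [289.0, 149.77]]
```

View pics/v11.png

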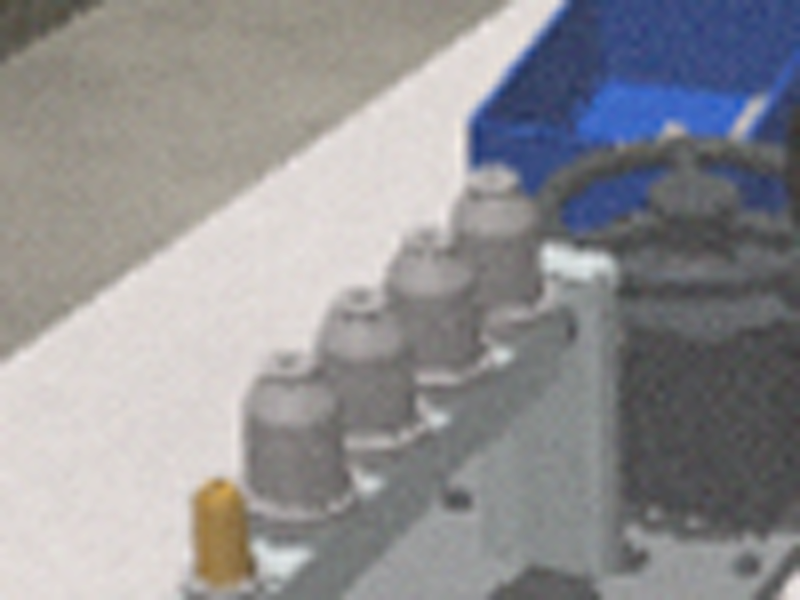

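Request:
arm_command(
  series="2 25 0 0 123;2 25 0 0 123;1.9 25.6 0 0 123;0 0 0 0 123;0 0 14 0 123;0 0 20 0 123;0 0 20 0 123;0 0 10 0 123;0 0 0 0 123;0 0 0 0 123",
  squeeze=25,
)

```text
time_s: 37.48
tool_pos: [0.5967, -0.1844, 0.1395]
tool_rot: [-179.5, -0.2, 93.6]
force: [0.3, 0.5, 0.3]
grip_width: 0.0449
grasp_force: 0.0
```

Request:
arm_command(
  series="0 0 0 0 255;0 0 0 0 255;0 0 0 0 255;0 0 0 0 255;0 0 0 0 255;0 0 0 0 255",
)

```text
time_s: 37.98
tool_pos: [0.6007, -0.185, 0.1406]
tool_rot: [180.0, -0.1, 93.6]
force: [9.9, 0.1, -4.7]
grip_width: 0.0168
grasp_force: 25.0
```

Run:
```python
from h import *
# tool x = ey, tool y = ex (yaw 93.6)
def arc2(a0,a1,n,r=48):
    a=np.radians(np.linspace(a0,a1,n+1));p=np.c_[r*np.sin(a),r*np.cos(a)];d=np.round(np.diff(p,axis=0),1)
    print(';'.join(f"{x:g} {y:g} 0 0 255" for x,y in d),d.sum(0))
arc2(180,0,18);arc2(0,-180,18)
```

```text
8.3 0.7 0 0 255;8.1 2.2 0 0 255;7.6 3.5 0 0 255;6.9 4.8 0 0 255;5.9 5.9 0 0 255;4.8 6.9 0 0 255;3.5 7.6 0 0 255;2.2 8.1 0 0 255;0.7 8.3 0 0 255;-0.7 8.3 0 0 255;-2.2 8.1 0 0 255;-3.5 7.6 0 0 255;-4.8 6.9 0 0 255;-5.9 5.9 0 0 255;-6.9 4.8 0 0 255;-7.6 3.5 0 0 255;-8.1 2.2 0 0 255;-8.3 0.7 0 0 255 [-1.77635684e-15  9.60000000e+01]
-8.3 -0.7 0 0 255;-8.1 -2.2 0 0 255;-7.6 -3.5 0 0 255;-6.9 -4.8 0 0 255;-5.9 -5.9 0 0 255;-4.8 -6.9 0 0 255;-3.5 -7.6 0 0 255;-2.2 -8.1 0 0 255;-0.7 -8.3 0 0 255;0.7 -8.3 0 0 255;2.2 -8.1 0 0 255;3.5 -7.6 0 0 255;4.8 -6.9 0 0 255;5.9 -5.9 0 0 255;6.9 -4.8 0 0 255;7.6 -3.5 0 0 255;8.1 -2.2 0 0 255;8.3 -0.7 0 0 255 [ 1.77635684e-15 -9.60000000e+01]
```

Request:
arm_command(
  series="0 4 0 0 255;8.3 0.7 0 0 255;8.1 2.2 0 0 255;7.6 3.5 0 0 255;6.9 4.8 0 0 255;5.9 5.9 0 0 255;4.8 6.9 0 0 255;3.5 7.6 0 0 255;2.2 8.1 0 0 255;0.7 8.3 0 0 255;0 0 0 0 255;0 0 0 0 255",
)

```text
time_s: 38.98
tool_pos: [0.6481, -0.1353, 0.1405]
tool_rot: [-179.7, 0.0, 93.5]
force: [2.5, -4.5, 6.0]
grip_width: 0.0171
grasp_force: 25.0
```

Request:
arm_command(
  series="-2.3 8.3 0 0 255;-2.2 8.1 0 0 255;-3.5 7.6 0 0 255;-4.8 6.9 0 0 255;-5.9 5.9 0 0 255;-6.9 4.8 0 0 255;-7.6 3.5 0 0 255;-8.1 2.2 0 0 255;-8.3 0.7 0 0 255;0 0 0 0 255",
)

```text
time_s: 39.82
tool_pos: [0.6969, -0.1815, 0.1405]
tool_rot: [-179.5, -0.1, 93.4]
force: [-4.4, -2.2, 11.4]
grip_width: 0.017
grasp_force: 25.0
```

Request:
arm_command(
  series="-8.3 -0.7 0 0 255;-8.1 -2.2 0 0 255;-7.6 -3.5 0 0 255;-6.9 -4.8 0 0 255;-5.9 -5.9 0 0 255;-4.8 -6.9 0 0 255;-3.5 -7.6 0 0 255;-2.2 -8.1 0 0 255;-0.7 -8.3 0 0 255;0 0 0 0 255;0 0 0 0 255",
)

```text
time_s: 40.73
tool_pos: [0.6521, -0.2312, 0.1405]
tool_rot: [-179.5, -0.1, 93.5]
force: [-2.6, -1.8, 8.5]
grip_width: 0.0161
grasp_force: 25.0
```

Request:
arm_command(
  series="0.7 -8.3 0 0 255;2.2 -8.1 0 0 255;3.5 -7.6 0 0 255;4.8 -6.9 0 0 255;5.9 -5.9 0 0 255;6.9 -4.8 0 0 255;7.6 -3.5 0 0 255;8.1 -2.2 0 0 255;8.3 -0.7 0 0 255;0 0 0 0 255;0 0 0 0 255",
)

```text
time_s: 41.65
tool_pos: [0.6009, -0.1826, 0.1405]
tool_rot: [-179.4, -0.3, 93.7]
force: [-4.2, 2.6, 9.6]
grip_width: 0.017
grasp_force: 25.0
```

Request:
arm_command(
  series="8.3 0.7 0 0 255;8.1 2.2 0 0 255;7.6 3.5 0 0 255;6.9 4.8 0 0 255;5.9 5.9 0 0 255;4.8 6.9 0 0 255;3.5 7.6 0 0 255;2.2 8.1 0 0 255;0.7 8.3 0 0 255;0 0 0 0 255;0 0 0 0 255",
)

```text
time_s: 42.57
tool_pos: [0.6485, -0.1353, 0.1405]
tool_rot: [-179.8, -0.1, 93.6]
force: [2.1, -3.7, 6.0]
grip_width: 0.0167
grasp_force: 25.0
```

Run:
```python
from h import *
b=cams.read_camera("side");a=cams.read_camera("top");cv2.imwrite("pics/t12.png",a);cv2.imwrite("pics/s12.png",b)
x=cv2.resize(a[100:200,230:390],(480,300));y=cv2.resize(b[120:270,190:350],(320,300),interpolation=cv2.INTER_CUBIC)
cv2.imwrite("pics/v12.png",cv2.convertScaleAbs(np.hstack([x,y]),alpha=1.5))
```

```text
(no output)
```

View pics/v12.png

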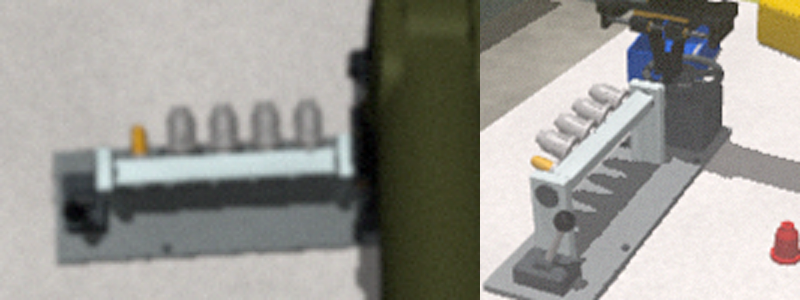

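Nozzles are all on; the bar is leaning over as expected (about 75°). Continuing the last 270°.

Request:
arm_command(
  series="-0.7 8.3 0 0 255;-2.2 8.1 0 0 255;-3.5 7.6 0 0 255;-4.8 6.9 0 0 255;-5.9 5.9 0 0 255;-6.9 4.8 0 0 255;-7.6 3.5 0 0 255;-8.1 2.2 0 0 255;-8.3 0.7 0 0 255;0 0 0 0 255",
)

```text
time_s: 43.5
tool_pos: [0.6969, -0.1818, 0.1405]
tool_rot: [-179.5, -0.1, 93.4]
force: [-4.5, -3.9, 10.5]
grip_width: 0.0169
grasp_force: 25.0
```

Request:
arm_command(
  series="-8.3 -0.7 0 0 255;-8.1 -2.2 0 0 255;-7.6 -3.5 0 0 255;-6.9 -4.8 0 0 255;-5.9 -5.9 0 0 255;-4.8 -6.9 0 0 255;-3.5 -7.6 0 0 255;-2.2 -8.1 0 0 255;-0.7 -8.3 0 0 255;0 0 0 0 255",
)

```text
time_s: 44.33
tool_pos: [0.6516, -0.2313, 0.1405]
tool_rot: [-179.5, -0.1, 93.5]
force: [-3.7, -1.6, 8.8]
grip_width: 0.017
grasp_force: 25.0
```

Request:
arm_command(
  series="0.7 -8.3 0 0 255;2.2 -8.1 0 0 255;3.5 -7.6 0 0 255;4.8 -6.9 0 0 255;5.9 -5.9 0 0 255;6.9 -4.8 0 0 255;7.6 -3.5 0 0 255;8.1 -2.2 0 0 255;8.3 -0.7 0 0 255;0 0 0 0 255;0 0 0 0 255;0 0 0 0 255",
)

```text
time_s: 45.33
tool_pos: [0.6009, -0.1826, 0.1405]
tool_rot: [-179.4, -0.3, 93.7]
force: [-4.3, 1.9, 10.4]
grip_width: 0.017
grasp_force: 25.0
```

Request:
arm_command(
  series="0 0 0 0 123;0 0 0 0 123;0 0 0 0 123;0 0 -20 0 123;0 0 -30 0 123;0 0 -30 0 123;0 -25 0 0 255;0 -25 0 0 255;0 -20 0 0 255;0 0 0 0 255",
)

```text
time_s: 46.17
tool_pos: [0.5285, -0.1917, 0.2197]
tool_rot: [-179.3, -0.1, 93.4]
force: [0.1, -0.9, 0.2]
grip_width: 0.0262
grasp_force: 0.0
```

Run:
```python
from h import *
b=cams.read_camera("side");a=cams.read_camera("top");cv2.imwrite("pics/t13.png",a);cv2.imwrite("pics/s13.png",b)
o=telemetry.get_obs();print(o['tool_pos'],o['force'])
S=blobs(b,(8,100,50),(25,255,255),(195,240,150,240),8);T=blobs(a,(5,100,40),(25,255,255),(260,350,120,170),8)
print(S,T)
for th in(1.95,2.094,2.2):
  c=np.array([.6475,.1345,.1135]);d=np.sin(th)*ex+np.cos(th)*ez
  print(th,[proj(n,c+r*d).round(1).tolist() for n in('side','top') for r in(.02,.0355,.051)])
x=cv2.resize(a[100:200,240:340],(400,400),interpolation=cv2.INTER_CUBIC);y=cv2.resize(b[130:255,190:315],(400,400),interpolation=cv2.INTER_CUBIC)
cv2.imwrite("pics/v13.png",cv2.convertScaleAbs(np.hstack([x,y]),alpha=1.5))
```

```text
[ 0.5315218  -0.19101109  0.21990041] [-0.30391763 -0.20923387  0.69450994]
[] [(array([276.63636364, 148.09090909]), array([ 0.96560575, -0.26001063]), np.int32(11), array([276.71428571, 147.57142857]))]
1.95 [[226.7, 208.6], [221.9, 209.2], [217.2, 209.9], [276.9, 151.8], [277.0, 148.2], [277.0, 144.7]]
2.094 [[227.2, 209.5], [222.8, 211.0], [218.5, 212.4], [277.0, 152.3], [277.2, 149.2], [277.3, 146.1]]
2.2 [[227.6, 210.2], [223.6, 212.2], [219.6, 214.1], [277.1, 152.8], [277.3, 150.0], [277.4, 147.3]]
```

View pics/v13.png

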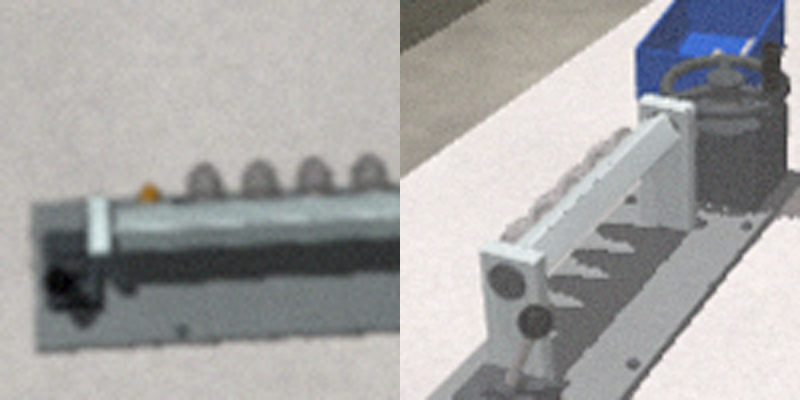

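Request:
arm_command(
  series="28.3 0 0 0 255;28.3 0 0 0 255;28.3 0 0 0 255;28.3 0 0 0 255;28.3 0 0 0 255;28.3 0 0 0 255;28.3 0 0 0 255;28.3 0 0 0 255;28.3 0 0 0 255;28.3 0 0 0 255;28.3 11 0 0 255;28.3 11 0 0 255;28.3 11 0 0 255;28.3 11 0 0 255;0 0 22 0 255;0 0 30 0 255;0 0 30 0 255;0 0 30 0 255;0 0 10 0 255;0 0 0 0 255",
)

```text
time_s: 47.93
tool_pos: [0.5484, 0.2073, 0.0953]
tool_rot: [-179.2, -0.1, 93.6]
force: [-0.2, 0.2, 0.0]
grip_width: 0.0006
grasp_force: 0.0
```

Request:
arm_command(
  series="0 12 0 0 255;0 12 0 0 255;0 12 0 0 255;0 12 0 0 255;0 12 0 0 255;0 12 0 0 255;0 12 0 0 255;0 0 0 0 255;0 0 0 0 255",
)

```text
time_s: 48.68
tool_pos: [0.6353, 0.213, 0.0994]
tool_rot: [-179.6, -0.2, 93.5]
force: [-0.5, 0.6, 0.2]
grip_width: 0.0003
grasp_force: 0.0
```

Request:
arm_command(
  series="0 8 0 0 255;0 8 0 0 255;0 8 0 0 255;0 6 0 0 255;0 0 0 0 255;0 0 0 0 255",
)

```text
time_s: 49.18
tool_pos: [0.6495, 0.2141, 0.0981]
tool_rot: [-177.7, 0.3, 93.8]
force: [-38.6, -9.5, 25.9]
grip_width: 0.0003
grasp_force: 20.1
```

Run:
```python
from h import *
b=cams.read_camera("side");cv2.imwrite("pics/s14.png",b)
print(telemetry.get_obs()['force'])
cv2.imwrite("pics/v14.png",cv2.convertScaleAbs(cv2.resize(b[130:280,180:330],(600,600),interpolation=cv2.INTER_CUBIC),alpha=1.5))
```

```text
[-38.47989953  -9.59388444  24.99597494]
```

View pics/v14.png

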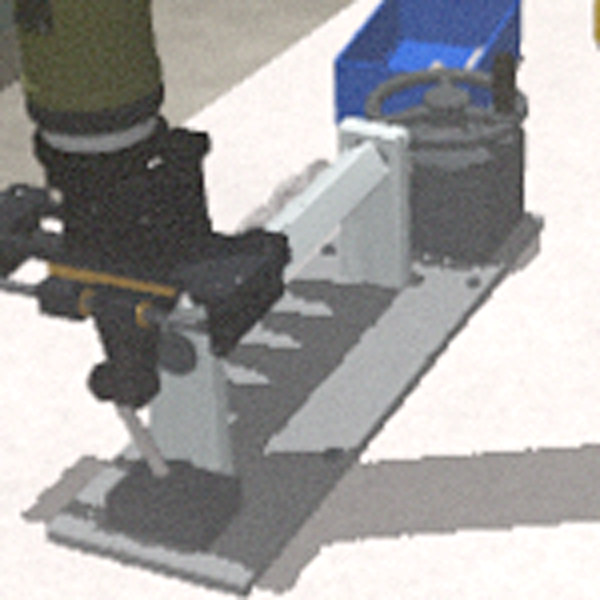

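Request:
arm_command(
  series="0 -15 0 0 255;0 -25 0 0 255;0 -30 0 0 255;0 0 -30 0 255;0 0 -30 0 255;0 -20 -30 0 255;0 -30 0 0 255;0 0 0 0 255;0 0 0 0 255",
)

```text
time_s: 49.98
tool_pos: [0.5448, 0.207, 0.1898]
tool_rot: [-179.7, -0.0, 93.6]
force: [0.4, -1.0, -1.2]
grip_width: 0.0003
grasp_force: 0.0
```

Run:
```python
from h import *
b=cams.read_camera("side");a=cams.read_camera("top");cv2.imwrite("pics/s15.png",b);cv2.imwrite("pics/t15.png",a)
x=cv2.resize(a[120:200,240:340],(400,320),interpolation=cv2.INTER_CUBIC);y=cv2.resize(b[150:270,190:310],(320,320),interpolation=cv2.INTER_CUBIC)
cv2.imwrite("pics/v15.png",cv2.convertScaleAbs(np.hstack([x,y]),alpha=1.5))
```

```text
(no output)
```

View pics/v15.png

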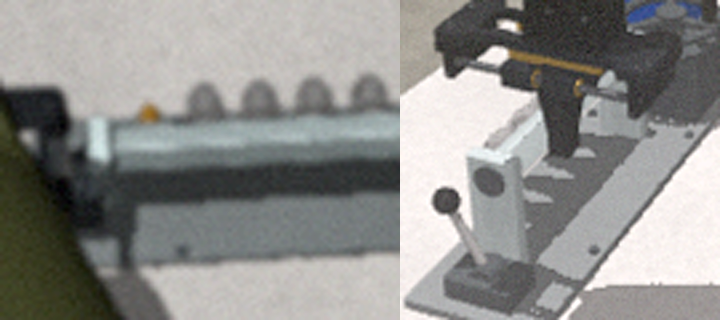

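The lever is fully over, and the four nozzles are still on in line.

```bash
python3 -c "
from cell import env
print(env.sign_off())"
```

```text
the job is handed in; nothing more can be done
None
```

The job is handed in: all four steel nozzles were pressed home, the bar was wound two turns to about 120°, and the locking lever was thrown to its stop; the last camera pictures agree, but sign-off returned no verdict.

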